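# Move the charged battery pack from its cradle into the label printer

## Task

Slide the charged battery pack out of its charging cradle, set it in front of the label printer's bay with its sloped nose towards the bay, and push it gently all the way in until the printer's spring catch clicks behind it. Do not ram it against the end stop, and leave the other things on the desk where they are.

Things in the scene. Friction and masses are not known exactly. Their poses are not given: they have to be found in the camera images.
- pack: Grey battery pack, 90 long (x) x 50 wide (y) x 28 mm high, 0.16 kg; origin at the centre of its underside. Nose at +x: the top slopes down 6 mm over the last 15 mm. A groove 11 mm wide, 8 deep crosses the top, centred 8.5 mm ahead of the origin. Plain sides, grip across the 50 mm near the rear. Starts lying flat in the cradle, nose inside, origin at cradle x = +5, z = 6 mm.
- cradle: Black charging cradle, fixed. Origin on the desk under the middle of its mouth; +x points into it, z up. Hood x = 0 to 60 mm, 80 wide, 52 high. A floor 60 mm wide, 6 above the desk, reaches out to x = -70 mm.
- cradle_mouth (a point): Middle of the cradle's mouth at floor level (6 mm above the desk), opening 53 mm wide; axes as the cradle. 50 mm of the pack's nose are inside; the rear 40 mm lie open. A sprung roller in the roof sits in the pack's groove: draw the pack level along -x (5 to 15 N to pass the roller) at least 50 mm before lifting.
- printer: White label printer, fixed. Origin on the desk under the middle of the bay's mouth; +x points into the bay, z up. Case x = 0 to 97 mm, 110 wide, 60 high (catch button to 67, 72 when lifted). In front of the mouth an apron 60 mm wide, 6 above the desk, reaches to x = -58 mm. Over 60 N between pack and printer is ramming; 20 N are plenty.
- bay_mouth (a point): Middle of the bay's mouth at floor level (6 mm above the desk, same as apron and bay floor); axes as the printer. Bay 53 mm wide, 31 high; the mouth flares from 53 at 10 mm inside to about 70 at the face. Fingers straddling the pack do not fit in: let go and push the last 15 to 45 mm on the pack's rear end. Passing the catch takes 5 to 15 N.
- catch (a joint): Lift (m) of the bay's spring tooth, with its button on the printer's top: 0 down, 0.004 while the pack passes under it (last 33 mm), 0 again once dropped in the groove, 1.5 mm before the hard end stop. Tooth and stop share a hidden carriage set anew each time: home is pack origin 19 to 43 mm inside the mouth (rear end 26 to 2 mm outside), so feel for it.
- power_bank: Bystander: white power bank, 135 x 68 x 15 mm, lying flat left of the work; origin under its centre.
- stapler: Bystander: desk stapler, 34 x 118 x 48 mm, far left; origin under its centre.
- clip: Bystander: black binder clip, 32 x 49 x 14 mm, between cradle and printer; origin under its centre.
- glue_stick: Bystander: upright glue stick, 25 mm thick, 88 mm tall, between and behind cradle and printer; origin under its centre.
- mouse: Bystander: black computer mouse, 64 x 110 x 39 mm, near on the right; origin under its centre.

How it is judged:
On the way, in this order (a step that is already met when the one before it is completed fails the run):
1. the pack is drawn out of the cradle, its origin more than 85 mm from the cradle's (distance between pack and cradle above 0.085 m), for 0.1 s.
2. the pack's nose is in the printer's bay and lifts the catch (value of joint catch above 0.003 m and x of pack in the frame of printer above 0 m), for 0.05 s.
At the end, for the whole second after the job is handed in: The pack lies in the printer's bay, at rest, its origin more than 17 mm inside the mouth, within 5 mm of the middle and less than 9 mm above the desk, and the catch has dropped into its groove (lift under 1 mm) (x of pack in the frame of printer above 0.017 m and z of pack in the frame of printer below 0.009 m and y of pack in the frame of printer between -0.005 and 0.005 m and value of joint catch below 0.001 m and linear speed of pack below 0.02 m/s); the robot touches nothing.
It fails at once if the pack is rammed into the printer (over 60 N) (contact force between pack and printer above 60 N).
It fails at once if a bystander is shifted by more than 30 mm (distance of any of power_bank, stapler, clip, glue_stick, mouse from where it was at the start of the episode above 0.03 m).
It also fails if it takes over 50 s, if anything falls off the work surface, if the arm or the gripper's body presses on something with over 40 N, if the wrist force passes 120 N, or if a joint passes its speed limit or range.

## Robot

A 7-joint arm with a two-finger parallel gripper is mounted at the origin on a cart in front of the work surface, level with it; the furniture and walls round the work are solid. World frame = base frame: x ahead of the robot, y to its left, z up, the work surface at z = 0. Lengths are in m, angles in rad, forces in N, time in s.
With the tool pointing down it reaches from about 0.425 to 0.95 m from the base axis. Payload 16.7 kg.
Tool frame: the origin (TCP) lies midway between the tips of the shut fingers; the grasp point (between the pads) lies 19 mm behind it; z points along the fingers, y is the line along which they close (so a half turn about z gives the same grasp; the last joint's range is limited). The gripper opens to 94 mm and grips with 3 to 60 N. Pads are 16 mm wide; open, the fingers measure 119 mm over their backs; the gripper's body (75 mm by 177 mm) begins 78 mm behind the grasp point.
Start: joints at [-1.5, 0.426, 0.074, 1.606, -0.034, 1.111, -0.067], TCP at [0.148, 0.659, 0.205] pointing down, gripper open.
Joint ranges: [-2.85, 2.85], [-0.5, 2.14], [-1.23, 1.37], [0.21, 2.46], [-1.02, 4.16], [0.16, 2.05], [-2.73, 2.73]. Speed limits (rad/s): [1.89, 1.89, 2.39, 2.39, 3.01, 3.01, 3.01].

## Interface

Orientations are given as a unit quaternion [w, x, y, z].
In Python, from rig import ctrl gives the robot as it stands.
- The arm moves only by the tool drive_tool, never from a script. Its argument "series" is a list of rows, each an object of numbers: "hand": the closure, from -1 (fully open) to 1 (shut); "x", "y", "z": the shift along the tool's x, y, z as a fraction of full scale; "rx", "ry", "rz": the turn, a rotation vector about the tool's x, y, z as a fraction of full scale. A call has 1 to 20 rows; each row shifts and turns the commanded pose from where the row before left it, along the tool's axes as they then stand; what a row does not reach is not made up. Full scale, the value 1, is 0.025 m for a shift and 5 degrees for a turn. A row lasts 1/8 s, in which the tool goes at most 62.5 mm and 10.7 degrees, less where a joint would pass 70% of its speed; a pose out of reach is approached as far as the arm can. A call with a number of a shift or a turn outside -1 to 1 is refused whole. A call with a gripper value outside its range is refused whole. The fingers move at their own pace and stop on an object; "grip_force" is the grip in N (left out, the last holds). Time passes only in rows, so rows that do not move let the fingers close. It gives the time, the measured TCP pose, the force, the opening and the grip force at its end, in the units of the state.
- ctrl.read_state(): the state, without advancing time (a new reading comes with each control period).
- ctrl.capture(name): name is "side" or "top"; returns a dict with "frame" (420x560x3 uint8, red, green, blue), "mtx" (3x3 intrinsics, pixels), "T" (4x4, takes a point from camera to world coordinates). Camera axes: x right, y up, looking along -z (the intrinsics and any distortion apply to the point x, -y, -z); pixel columns grow to the right and rows downward; lengths in m; the calibration is good to about 2 mm. A picture is of the moment at which its call begins. There is no depth.
- ctrl.close_job(): hands the job in; it is judged then, once.
The state is a dict: "time_s": time; "joint_positions": joint angles; "qvel": joint speeds; "joint_torque": joint torques, N m; "eef_pos": TCP position; "tool_rot": TCP orientation; "contact_force": force on the tool from outside, world axes, zero at the start; "ft_torque": the same for the moment, N m; "width": finger opening in m; "grip_force": force on a finger pad.
Only numpy, scipy, OpenCV 4.12 (cv2) and the standard library are available. Lean on these libraries where they do the work, as an engineer would, in place of code of your own. Each camera call takes 0.05 s, during which the arm holds its last target. There are 200 camera calls.

## Working session

There is one attempt and no reset: what is moved stays moved. The work goes in short steps, Python scripts to look and compute and a tool call to move; the robot and the scene stay as the last step left them, time stands still between calls to the robot, and variables do not carry over. Pictures are saved under pics/ and viewed, at most 10 in all, crops included, and the job is handed in when it is done.

Besides the shell and the picture viewer there is one more tool, called after "Emit:" in YAML: its name, and indented under it one key for each argument. drive_tool: Moves the arm, as the interface text tells. Shift numbers are shares of 0.025 m and turn numbers shares of 5 degrees, none past 1 either way. Its arguments: {"type":"object","properties":{"series":{"type":"array","items":{"type":"object","properties":{"hand":{"type":"number"},"x":{"type":"number","minimum":-1,"maximum":1},"y":{"type":"number","minimum":-1,"maximum":1},"z":{"type":"number","minimum":-1,"maximum":1},"rx":{"type":"number","minimum":-1,"maximum":1},"ry":{"type":"number","minimum":-1,"maximum":1},"rz":{"type":"number","minimum":-1,"maximum":1}}}},"grip_force":{"type":"number"}},"required":["series"]}

```bash
mkdir -p pics
python3 - <<'E'
from rig import ctrl
import cv2,pickle
s=ctrl.read_state();print({k:s[k] for k in('time_s','eef_pos','tool_rot','contact_force','width')})
d={}
for n in('top','side'):
    c=ctrl.capture(n);d[n]=c;cv2.imwrite(f'pics/{n}0.png',c['frame'][:,:,::-1]);print(n,c['mtx'],c['T'],c.keys())
pickle.dump(d,open('cams.pkl','wb'))
E
```

```text
{'time_s': 0.0, 'eef_pos': array([0.14776066, 0.65818632, 0.20478089]), 'tool_rot': array([-4.08954544e-05,  1.10193391e-01,  9.93909970e-01, -6.20932551e-04]), 'contact_force': array([ 0.35977348, -0.73024965,  0.3437752 ]), 'width': 0.09376681800245058}
top [[483.68004765   0.         284.66746674]
 [  0.         483.68004765 208.01135366]
 [  0.           0.           1.        ]] [[ 1.92085597e-02  9.99234940e-01 -3.40670765e-02  4.74775967e-01]
 [-9.99814531e-01  1.92448009e-02  7.36206518e-04 -1.36251870e-01]
 [ 1.39125738e-03  3.40466166e-02  9.99419278e-01  1.75777643e+00]
 [ 0.00000000e+00  0.00000000e+00  0.00000000e+00  1.00000000e+00]] dict_keys(['frame', 'mtx', 'T'])
side [[442.83489314   0.         282.40030524]
 [  0.         442.83489314 212.20036822]
 [  0.           0.           1.        ]] [[ 0.55183915  0.63698258 -0.5382627  -0.12958554]
 [-0.83394702  0.41961644 -0.35840538 -0.5730916 ]
 [-0.0024341   0.64666469  0.76277051  1.00053148]
 [ 0.          0.          0.          1.        ]] dict_keys(['frame', 'mtx', 'T'])
```

View pics/top0.png

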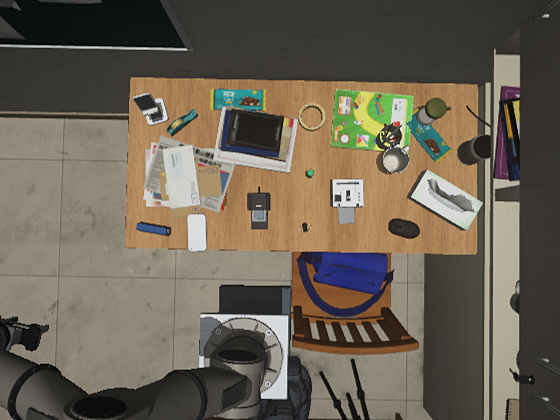

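View pics/side0.png

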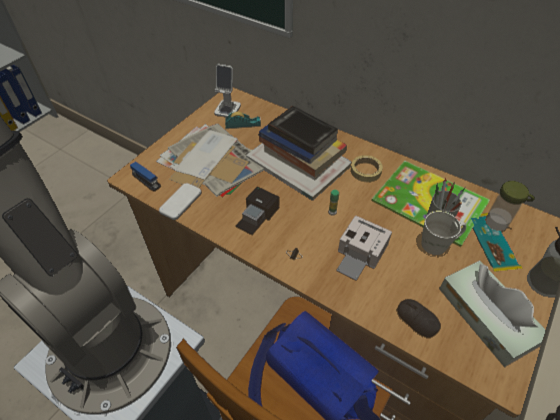

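The top view shows the cradle at about (260,207), mouth facing the robot, and the printer at (347,200) with its apron towards the robot. The side view shows the same layout, with the clip and glue stick between the two. I'll enlarge both crops to measure.

```bash
cat > h.py <<'E'
import numpy as np,cv2
def proj(c,P):
    T=np.linalg.inv(c['T']);P=np.atleast_2d(P);q=P@T[:3,:3].T+T[:3,3];q=q*[1,-1,-1];u=q@c['mtx'].T;return u[:,:2]/u[:,2:]
def unproj(c,uv,z):
    uv=np.atleast_2d(uv).astype(float);d=np.c_[uv,np.ones(len(uv))]@np.linalg.inv(c['mtx']).T*[1,-1,-1]
    d=d@c['T'][:3,:3].T;o=c['T'][:3,3];return o+d*((z-o[2])/d[:,2])[:,None]
E
python3 - <<'E'
import pickle,cv2,numpy as np
d=pickle.load(open('cams.pkl','rb'))
f=d['top']['frame'][:,:,::-1]
a=cv2.resize(f[170:245,235:285],None,fx=8,fy=8,interpolation=cv2.INTER_CUBIC)
b=cv2.resize(f[170:245,322:372],None,fx=8,fy=8,interpolation=cv2.INTER_CUBIC)
cv2.imwrite('pics/topc.png',np.hstack([a,b]))
g=d['side']['frame'][:,:,::-1]
a=cv2.resize(g[175:245,225:290],None,fx=6,fy=6,interpolation=cv2.INTER_CUBIC)
b=cv2.resize(g[210:280,330:395],None,fx=6,fy=6,interpolation=cv2.INTER_CUBIC)
cv2.imwrite('pics/sidec.png',np.hstack([a,b]))
E
```

```text
(no output)
```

View pics/topc.png

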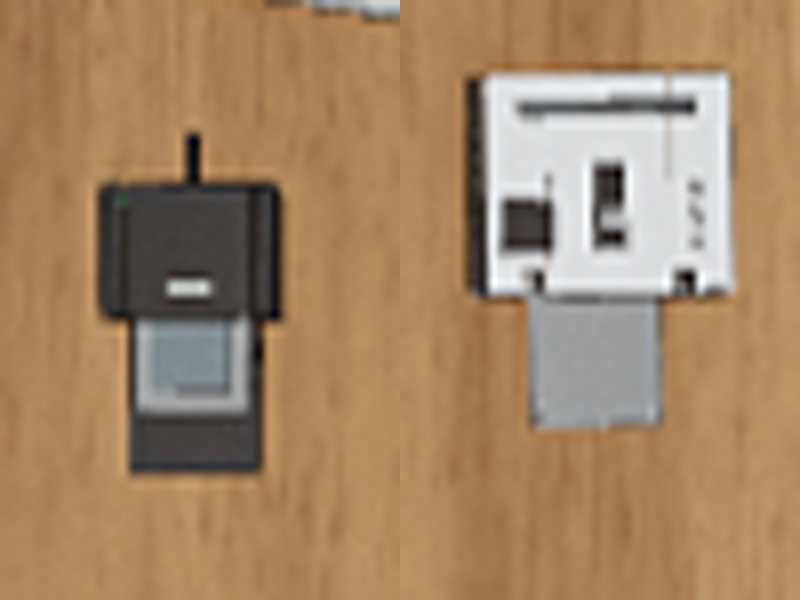

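View pics/sidec.png

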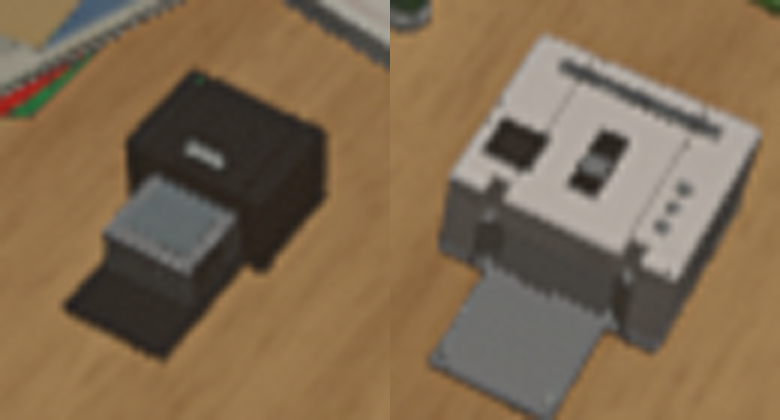

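Both crops are clear. The cradle floor's front edge is at about (251,229)–(268,229) in the top image, and the printer apron's front edge at (338,223.5)–(355,223.5). Next I fit x, y and yaw to the corners from both views.

Run:
```python
import pickle,numpy as np
from scipy.optimize import least_squares
from h import *
d=pickle.load(open('cams.pkl','rb'))
def full(p,s,o): return (np.array(p)+.5)/s-.5+o
W,L=.04,.03
cr=dict(top=([[-.07,L,.006],[-.07,-L,.006],[0,W,.052],[0,-W,.052],[.06,W,.052],[.06,-W,.052]],full([[130,472],[261,470],[100,318],[281,318],[100,184],[281,184]],8,(235,170))),
 side=([[-.07,L,.006],[-.07,-L,.006],[.06,W,.052],[.06,-W,.052],[0,W,.052]],full([[65,306],[166,358],[195,70],[326,132],[128,143]],6,(225,175))))
P=.055
pr=dict(top=([[-.058,L,.006],[-.058,-L,.006],[0,P,.06],[0,-P,.06],[.097,P,.06],[.097,-P,.06]],full([[131,428],[262,427],[87,296],[333,293],[84,75],[330,73]],8,(322,170))),
 side=([[-.058,L,.006],[-.058,-L,.006],[.097,P,.06],[.097,-P,.06],[0,P,.06],[0,-P,.06]],full([[40,360],[160,417],[156,34],[370,132],[62,180],[290,278]],6,(330,210))))
def fit(D,names,p0):
    def res(p):
        r=[]
        c,s=np.cos(p[2]),np.sin(p[2])
        for n in names:
            X,u=D[n];X=np.array(X)@np.array([[c,s,0],[-s,c,0],[0,0,1]])+[p[0],p[1],0]
            r.append(proj(d[n],X)-u)
        return np.concatenate(r).ravel()
    o=least_squares(res,p0,loss='soft_l1');return o.x,np.round(res(o.x).reshape(-1,2),1).tolist()
for nm,D in(('cradle',cr),('printer',pr)):
    for names in(['top'],['side'],['top','side']):
        x,r=fit(D,names,[.5,0,0]);print(nm,names,x.round(4),np.degrees(x[2]).round(2),r)
```

```text
cradle ['top'] [ 0.5269 -0.0448  0.0204] 1.17 [[-0.1, 0.4], [0.1, 0.6], [-0.0, -0.1], [0.0, -0.1], [-0.0, -0.3], [0.0, -0.4]]
cradle ['side'] [ 0.5253 -0.0493  0.0192] 1.1 [[-0.3, 0.2], [0.0, 0.5], [0.1, -0.6], [1.0, -0.3], [-0.5, -0.0]]
cradle ['top', 'side'] [ 0.5265 -0.0468  0.0228] 1.31 [[0.5, 0.5], [0.7, 0.7], [0.5, 0.1], [0.6, -0.0], [0.5, -0.2], [0.5, -0.2], [-0.7, -0.3], [-0.4, -0.2], [-0.5, -1.2], [0.5, -0.9], [-1.0, -0.6]]
printer ['top'] [ 0.5426 -0.3593  0.0295] 1.69 [[-0.1, -0.0], [0.1, -0.1], [-0.3, -0.0], [0.3, 0.0], [-0.3, 0.1], [0.2, 0.0]]
printer ['side'] [ 0.5425 -0.3629  0.0336] 1.93 [[-0.2, 0.2], [0.3, 0.9], [-0.3, -0.6], [1.2, -0.5], [-0.5, -1.0], [-0.1, 0.7]]
printer ['top', 'side'] [ 0.5427 -0.3615  0.0337] 1.93 [[0.6, -0.0], [0.7, -0.1], [0.4, 0.0], [0.9, -0.0], [0.3, 0.1], [0.7, -0.1], [-0.7, -0.1], [-0.1, 0.6], [-0.8, -0.8], [0.7, -0.8], [-0.9, -1.2], [-0.6, 0.3]]
```

```bash
cat >> h.py <<'E'
from scipy.spatial.transform import Rotation as R
import json
def state():
    from rig import ctrl
    s=ctrl.read_state();q=s['tool_rot'];return s,np.array(s['eef_pos']),R.from_quat([q[1],q[2],q[3],q[0]])
def target(yaw,deg=True): # tool down, tool y at yaw-90deg, tool x along -yaw... 
    return R.from_euler('z',yaw-90,degrees=True)*R.from_matrix(np.array([[0,1,0],[1,0,0],[0,0,-1.]]))
def plan(p,Rc,pts,Rt,n):
    """rows through n points of pts (list of world positions), turning evenly to Rt"""
    rows=[];
    for i,w in enumerate(pts):
        k=len(pts)-i
        v=Rc.inv().apply(w-p)/.025
        rv=((Rc.inv()*Rt).as_rotvec()/k)/np.radians(5)
        v=np.round(np.clip(v,-1,1),2);rv=np.round(np.clip(rv,-1,1),2)
        rows.append({k_:float(x) for k_,x in zip(('x','y','z','rx','ry','rz'),[*v,*rv]) if x!=0})
        p=p+Rc.apply(v*.025);Rc=Rc*R.from_rotvec(rv*np.radians(5))
    return rows,p,Rc
E
python3 - <<'E'
from h import *
s,p,Rc=state()
M=R.from_matrix
# target: tool y along world yaw-90, yaw=1.2deg; tool z down
a=np.radians(1.2-90);y=np.array([np.cos(a),np.sin(a),0]);z=np.array([0,0,-1.]);x=np.cross(y,z)
Rt=M(np.c_[x,y,z]);print(Rt.as_matrix().round(2),(Rc.inv()*Rt).as_rotvec(degrees=True))
n=40
th0,r0=np.arctan2(p[1],p[0]),np.hypot(*p[:2]);g=np.array([.5035,-.0465,.12]);th1,r1=np.arctan2(g[1],g[0]),np.hypot(*g[:2])
pts=[]
for t in np.arange(1,n+1)/n:
    r=r0+(r1-r0)*t;th=th0+(th1-th0)*t;pts.append(np.array([r*np.cos(th),r*np.sin(th),p[2]+(g[2]-p[2])*max(0,(t-.6)/.4)]))
rows,pf,Rf=plan(p,Rc,pts,Rt,n);print(pf);
for r in rows:print(json.dumps(r))
E
```

```text
[[ 1.    0.02  0.  ]
 [ 0.02 -1.    0.  ]
 [ 0.    0.   -1.  ]] [-2.40999937e-03  9.83240565e-02  1.66146329e+02]
[ 0.50359786 -0.04659148  0.12007284]
{"x": -0.97, "y": -0.19, "rz": 0.83}
{"x": -0.96, "y": -0.15, "rz": 0.83}
{"x": -0.97, "y": -0.11, "rz": 0.83}
{"x": -0.96, "y": -0.09, "rz": 0.83}
{"x": -0.96, "y": -0.04, "rz": 0.83}
{"x": -0.95, "y": -0.02, "rz": 0.83}
{"x": -0.95, "y": 0.02, "rz": 0.83}
{"x": -0.94, "y": 0.06, "rz": 0.83}
{"x": -0.94, "y": 0.08, "rz": 0.83}
{"x": -0.92, "y": 0.12, "rz": 0.83}
{"x": -0.91, "y": 0.15, "z": 0.01, "rz": 0.83}
{"x": -0.9, "y": 0.18, "rz": 0.83}
{"x": -0.89, "y": 0.21, "rz": 0.83}
{"x": -0.87, "y": 0.24, "rz": 0.83}
{"x": -0.86, "y": 0.27, "rz": 0.83}
{"x": -0.85, "y": 0.29, "rz": 0.83}
{"x": -0.82, "y": 0.33, "rz": 0.83}
{"x": -0.81, "y": 0.35, "rz": 0.83}
{"x": -0.8, "y": 0.37, "rz": 0.83}
{"x": -0.77, "y": 0.4, "rz": 0.83}
{"x": -0.75, "y": 0.43, "rz": 0.83}
{"x": -0.74, "y": 0.44, "rz": 0.83}
{"x": -0.71, "y": 0.47, "z": 0.01, "rz": 0.83}
{"x": -0.69, "y": 0.49, "rz": 0.83}
{"x": -0.66, "y": 0.51, "z": 0.21, "rz": 0.83}
{"x": -0.65, "y": 0.53, "z": 0.21, "rz": 0.83}
{"x": -0.62, "y": 0.55, "z": 0.22, "rz": 0.83}
{"x": -0.6, "y": 0.57, "z": 0.21, "rz": 0.83}
{"x": -0.57, "y": 0.58, "z": 0.21, "rz": 0.83}
{"x": -0.55, "y": 0.59, "z": 0.21, "rz": 0.83}
{"x": -0.52, "y": 0.62, "z": 0.22, "rz": 0.83}
{"x": -0.5, "y": 0.62, "z": 0.21, "rz": 0.83}
{"x": -0.48, "y": 0.64, "z": 0.21, "rz": 0.83}
{"x": -0.44, "y": 0.64, "z": 0.22, "rz": 0.83}
{"x": -0.42, "y": 0.66, "z": 0.21, "rz": 0.83}
{"x": -0.4, "y": 0.67, "z": 0.21, "rz": 0.84}
{"x": -0.37, "y": 0.67, "z": 0.21, "rz": 0.83}
{"x": -0.34, "y": 0.68, "z": 0.22, "rz": 0.84}
{"x": -0.31, "y": 0.69, "z": 0.21, "rx": 0.01, "rz": 0.83}
{"x": -0.29, "y": 0.7, "z": 0.21, "rz": 0.84}
```

Emit:
drive_tool:
  series:
    - {"hand":-1,"x":-0.97,"y":-0.19,"rz":0.83}
    - {"x":-0.96,"y":-0.15,"rz":0.83}
    - {"x":-0.97,"y":-0.11,"rz":0.83}
    - {"x":-0.96,"y":-0.09,"rz":0.83}
    - {"x":-0.96,"y":-0.04,"rz":0.83}
    - {"x":-0.95,"y":-0.02,"rz":0.83}
    - {"x":-0.95,"y":0.02,"rz":0.83}
    - {"x":-0.94,"y":0.06,"rz":0.83}
    - {"x":-0.94,"y":0.08,"rz":0.83}
    - {"x":-0.92,"y":0.12,"rz":0.83}
    - {"x":-0.91,"y":0.15,"rz":0.83}
    - {"x":-0.9,"y":0.18,"rz":0.83}
    - {"x":-0.89,"y":0.21,"rz":0.83}
    - {"x":-0.87,"y":0.24,"rz":0.83}
    - {"x":-0.86,"y":0.27,"rz":0.83}
    - {"x":-0.85,"y":0.29,"rz":0.83}
    - {"x":-0.82,"y":0.33,"rz":0.83}
    - {"x":-0.81,"y":0.35,"rz":0.83}
    - {"x":-0.8,"y":0.37,"rz":0.83}
    - {"x":-0.77,"y":0.4,"rz":0.83}

```text
invalid input at $.series[0]: expected keys hand, x, y, z, rx, ry, rz
```

Run:
```python
from h import *
s,p,Rc=state();print(p,np.round(s['joint_positions'],2),s['contact_force'])
```

```text
[0.14780147 0.65820855 0.20481789] [-1.5   0.43  0.07  1.61 -0.03  1.11 -0.07] [-0.41809295 -0.17588092  0.28035365]
```

Emit:
drive_tool:
  series:
    - {"hand":-1,"x":-0.97,"y":-0.19,"z":0,"rx":0,"ry":0,"rz":0.83}
    - {"hand":-1,"x":-0.96,"y":-0.15,"z":0,"rx":0,"ry":0,"rz":0.83}
    - {"hand":-1,"x":-0.97,"y":-0.11,"z":0,"rx":0,"ry":0,"rz":0.83}
    - {"hand":-1,"x":-0.96,"y":-0.09,"z":0,"rx":0,"ry":0,"rz":0.83}
    - {"hand":-1,"x":-0.96,"y":-0.04,"z":0,"rx":0,"ry":0,"rz":0.83}
    - {"hand":-1,"x":-0.95,"y":-0.02,"z":0,"rx":0,"ry":0,"rz":0.83}
    - {"hand":-1,"x":-0.95,"y":0.02,"z":0,"rx":0,"ry":0,"rz":0.83}
    - {"hand":-1,"x":-0.94,"y":0.06,"z":0,"rx":0,"ry":0,"rz":0.83}
    - {"hand":-1,"x":-0.94,"y":0.08,"z":0,"rx":0,"ry":0,"rz":0.83}
    - {"hand":-1,"x":-0.92,"y":0.12,"z":0,"rx":0,"ry":0,"rz":0.83}
    - {"hand":-1,"x":-0.91,"y":0.15,"z":0,"rx":0,"ry":0,"rz":0.83}
    - {"hand":-1,"x":-0.9,"y":0.18,"z":0,"rx":0,"ry":0,"rz":0.83}
    - {"hand":-1,"x":-0.89,"y":0.21,"z":0,"rx":0,"ry":0,"rz":0.83}
    - {"hand":-1,"x":-0.87,"y":0.24,"z":0,"rx":0,"ry":0,"rz":0.83}
    - {"hand":-1,"x":-0.86,"y":0.27,"z":0,"rx":0,"ry":0,"rz":0.83}
    - {"hand":-1,"x":-0.85,"y":0.29,"z":0,"rx":0,"ry":0,"rz":0.83}
    - {"hand":-1,"x":-0.82,"y":0.33,"z":0,"rx":0,"ry":0,"rz":0.83}
    - {"hand":-1,"x":-0.81,"y":0.35,"z":0,"rx":0,"ry":0,"rz":0.83}
    - {"hand":-1,"x":-0.8,"y":0.37,"z":0,"rx":0,"ry":0,"rz":0.83}
    - {"hand":-1,"x":-0.77,"y":0.4,"z":0,"rx":0,"ry":0,"rz":0.83}

```text
time_s: 2.6
eef_pos: [0.4778, 0.3462, 0.2055]
tool_rot: [-0.0, 0.743, 0.67, -0.0]
contact_force: [0.5, -0.2, 1.7]
width: 0.0939
grip_force: 0.0
```

Run:
```python
from h import *
s,p,Rc=state();print(s['time_s'],p,np.round(s['joint_positions'],2),s['contact_force'])
```

```text
2.6 [0.47776229 0.34616959 0.20546322] [-1.14  0.31  0.51  1.82 -0.17  1.05 -0.67] [ 0.5132272  -0.15864219  1.72077124]
```

Emit:
drive_tool:
  series:
    - {"hand":-1,"x":-0.75,"y":0.43,"z":0,"rx":0,"ry":0,"rz":0.83}
    - {"hand":-1,"x":-0.74,"y":0.44,"z":0,"rx":0,"ry":0,"rz":0.83}
    - {"hand":-1,"x":-0.71,"y":0.47,"z":0,"rx":0,"ry":0,"rz":0.83}
    - {"hand":-1,"x":-0.69,"y":0.49,"z":0,"rx":0,"ry":0,"rz":0.83}
    - {"hand":-1,"x":-0.66,"y":0.51,"z":0.2,"rx":0,"ry":0,"rz":0.83}
    - {"hand":-1,"x":-0.65,"y":0.53,"z":0.2,"rx":0,"ry":0,"rz":0.83}
    - {"hand":-1,"x":-0.62,"y":0.55,"z":0.2,"rx":0,"ry":0,"rz":0.83}
    - {"hand":-1,"x":-0.6,"y":0.57,"z":0.2,"rx":0,"ry":0,"rz":0.83}
    - {"hand":-1,"x":-0.57,"y":0.58,"z":0.2,"rx":0,"ry":0,"rz":0.83}
    - {"hand":-1,"x":-0.55,"y":0.59,"z":0.2,"rx":0,"ry":0,"rz":0.83}
    - {"hand":-1,"x":-0.52,"y":0.62,"z":0.2,"rx":0,"ry":0,"rz":0.83}
    - {"hand":-1,"x":-0.5,"y":0.62,"z":0.2,"rx":0,"ry":0,"rz":0.83}
    - {"hand":-1,"x":-0.48,"y":0.64,"z":0.2,"rx":0,"ry":0,"rz":0.83}
    - {"hand":-1,"x":-0.44,"y":0.64,"z":0.2,"rx":0,"ry":0,"rz":0.83}
    - {"hand":-1,"x":-0.42,"y":0.66,"z":0.2,"rx":0,"ry":0,"rz":0.83}
    - {"hand":-1,"x":-0.4,"y":0.67,"z":0.2,"rx":0,"ry":0,"rz":0.84}
    - {"hand":-1,"x":-0.37,"y":0.67,"z":0.2,"rx":0,"ry":0,"rz":0.83}
    - {"hand":-1,"x":-0.34,"y":0.68,"z":0.2,"rx":0,"ry":0,"rz":0.84}
    - {"hand":-1,"x":-0.31,"y":0.69,"z":0.2,"rx":0,"ry":0,"rz":0.83}
    - {"hand":-1,"x":-0.29,"y":0.7,"z":0.2,"rx":0,"ry":0,"rz":0.84}

```text
time_s: 5.1
eef_pos: [0.5033, -0.0473, 0.1252]
tool_rot: [0.0, 1.0, 0.008, -0.0]
contact_force: [0.1, -0.5, -0.1]
width: 0.0939
grip_force: 0.0
```

```bash
cat > st.py <<'E'
from h import *
s,p,Rc=state();m=Rc.as_matrix()
print(s['time_s'],p.round(4),'yaw',np.degrees(np.arctan2(m[1,0],m[0,0])).round(2),'tilt',m[:2,2].round(4),np.round(s['joint_positions'],2),'F',np.round(s['contact_force'],1),'w',round(s['width'],4),s['grip_force'])
E
python3 st.py
python3 - <<'E'
from h import *
from rig import ctrl
c=ctrl.capture('side');cv2.imwrite('pics/s1.png',cv2.resize(c['frame'][130:270,180:420,::-1],None,fx=3,fy=3,interpolation=cv2.INTER_CUBIC))
E
```

```text
5.1 [ 0.5033 -0.0473  0.1252] yaw 0.92 tilt [-0.     -0.0001] [-0.78  0.36  0.91  2.1  -0.37  0.86 -1.2 ] F [ 0.1 -0.5 -0.1] w 0.0939 0.0
```

View pics/s1.png

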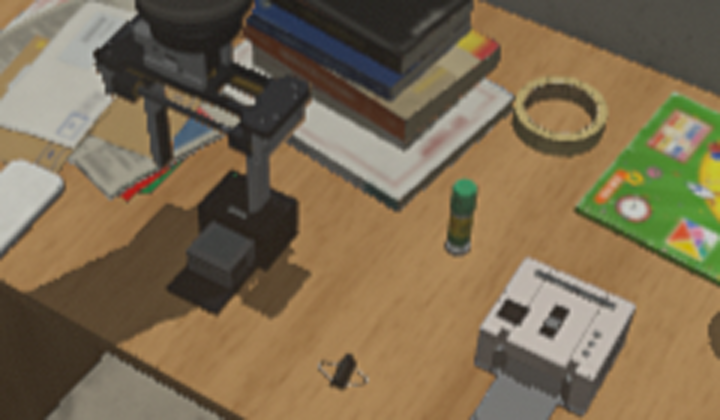

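The open fingers are above the pack, with tips at about crop (162,165) and (258,212). I compare that with the projected TCP to estimate the camera bias.

Run:
```python
from h import *
from rig import ctrl
c=ctrl.capture('side')
P=[[.5033,-.0473,.1252],[.5033,.0057,.1252],[.5033,-.1003,.1252]]
u=proj(c,P);print(((u+.5-[180,130])*3-.5).round(1))
# pack rear top edge & floor corners expected in this crop
for dy in(-.049,-.047,-.045):
  print(dy,((proj(c,[[.4865,dy+.025,.034],[.4865,dy-.025,.034],[.4565,dy+.03-.0015,.006],[.4565,dy-.03-.0015,.006]])+.5-[180,130])*3-.5).round(1).tolist())
```

```text
[[211.5 183.5]
 [164.7 160.2]
 [259.8 207.6]]
-0.049 [[186.9, 249.9], [229.5, 272.3], [167.2, 287.2], [218.0, 314.6]]
-0.047 [[185.2, 249.0], [227.8, 271.4], [165.6, 286.3], [216.2, 313.7]]
-0.045 [[183.5, 248.1], [226.1, 270.4], [163.9, 285.4], [214.5, 312.8]]
```

Emit:
drive_tool:
  series:
    - {"hand":-1,"x":0,"y":0,"z":1,"rx":0,"ry":0,"rz":-0.06}
    - {"hand":-1,"x":0,"y":0,"z":1,"rx":0,"ry":0,"rz":0}
    - {"hand":-1,"x":0,"y":0,"z":1,"rx":0,"ry":0,"rz":0}
    - {"hand":-1,"x":0,"y":0,"z":1,"rx":0,"ry":0,"rz":0}
    - {"hand":-1,"x":0,"y":0,"z":0.55,"rx":0,"ry":0,"rz":0}
    - {"hand":-1,"x":0,"y":0,"z":0,"rx":0,"ry":0,"rz":0}

```text
time_s: 5.95
eef_pos: [0.5033, -0.0462, 0.0113]
tool_rot: [0.0, 1.0, 0.013, -0.001]
contact_force: [-0.9, -0.8, 0.2]
width: 0.0937
grip_force: 0.0
```

Emit:
drive_tool:
  series:
    - {"hand":1,"x":0,"y":0,"z":0,"rx":0,"ry":0,"rz":0}
    - {"hand":1,"x":0,"y":0,"z":0,"rx":0,"ry":0,"rz":0}
    - {"hand":1,"x":0,"y":0,"z":0,"rx":0,"ry":0,"rz":0}
    - {"hand":1,"x":0,"y":0,"z":0,"rx":0,"ry":0,"rz":0}
    - {"hand":1,"x":0,"y":0,"z":0,"rx":0,"ry":0,"rz":0}
    - {"hand":1,"x":0,"y":0,"z":0,"rx":0,"ry":0,"rz":0}
  grip_force: 8

```text
time_s: 6.7
eef_pos: [0.5037, -0.0461, 0.0118]
tool_rot: [-0.0, 1.0, 0.013, 0.0]
contact_force: [-1.0, 1.3, 4.7]
width: 0.05
grip_force: 8.0
```

```bash
python3 st.py
```

```text
6.7 [ 0.5037 -0.0461  0.0118] yaw 1.5 tilt [0.0001 0.0001] [-0.6   0.54  0.71  2.16 -0.59  0.64 -1.02] F [-1.   1.3  4.7] w 0.05 7.984428741037846
```

Emit:
drive_tool:
  series:
    - {"hand":1,"x":0,"y":0,"z":0,"rx":0,"ry":0,"rz":0}
    - {"hand":1,"x":0,"y":0,"z":0,"rx":0,"ry":0,"rz":0}
    - {"hand":1,"x":-0.3,"y":0,"z":0,"rx":0,"ry":0,"rz":0}
    - {"hand":1,"x":-0.3,"y":0,"z":0,"rx":0,"ry":0,"rz":0}
    - {"hand":1,"x":-0.4,"y":0,"z":0,"rx":0,"ry":0,"rz":0}
    - {"hand":1,"x":-0.4,"y":0,"z":0,"rx":0,"ry":0,"rz":0}
    - {"hand":1,"x":-0.4,"y":0,"z":0,"rx":0,"ry":0,"rz":0}
    - {"hand":1,"x":-0.4,"y":0,"z":0,"rx":0,"ry":0,"rz":0}
    - {"hand":1,"x":-0.4,"y":0,"z":0,"rx":0,"ry":0,"rz":0}
    - {"hand":1,"x":0,"y":0,"z":0,"rx":0,"ry":0,"rz":0}
  grip_force: 35

```text
time_s: 7.95
eef_pos: [0.4373, -0.0478, 0.0117]
tool_rot: [-0.0, 1.0, 0.013, -0.001]
contact_force: [-0.8, -0.1, 5.9]
width: 0.0499
grip_force: 35.0
```

```bash
python3 st.py
python3 - <<'E'
from h import *
from rig import ctrl
c=ctrl.capture('top');a=cv2.resize(c['frame'][170:245,225:300,::-1],None,fx=5,fy=5,interpolation=cv2.INTER_CUBIC)
c=ctrl.capture('side');b=cv2.resize(c['frame'][165:240,215:290,::-1],None,fx=5,fy=5,interpolation=cv2.INTER_CUBIC)
cv2.imwrite('pics/s2.png',np.hstack([a,b]))
E
```

```text
7.95 [ 0.4373 -0.0478  0.0117] yaw 1.48 tilt [-0.001   0.0004] [-0.64  0.45  0.73  2.3  -0.57  0.57 -1.01] F [-0.8 -0.1  5.9] w 0.0499 34.986098259687424
```

View pics/s2.png

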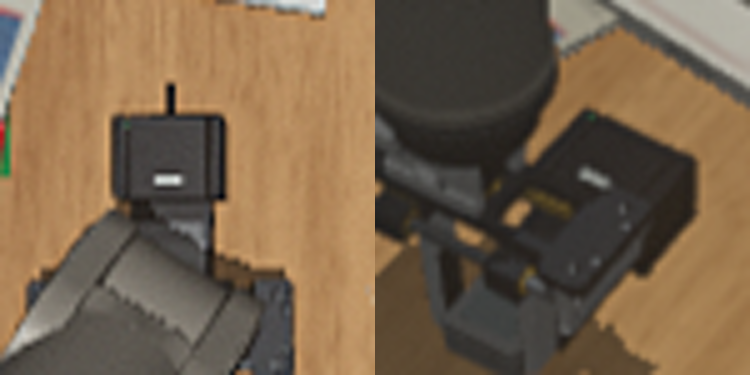

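The pack has moved out with the gripper. The cradle stands at top crop (168,158), and the pack's nose is clear of the hood. Lift, then go across.

Emit:
drive_tool:
  series:
    - {"hand":1,"x":0,"y":0,"z":-0.5,"rx":0,"ry":0,"rz":0}
    - {"hand":1,"x":0,"y":0,"z":-0.8,"rx":0,"ry":0,"rz":0}
    - {"hand":1,"x":0.1,"y":0,"z":-0.8,"rx":0,"ry":0,"rz":0}
    - {"hand":1,"x":0.1,"y":0.4,"z":-0.7,"rx":0,"ry":0,"rz":0}
    - {"hand":1,"x":0.1,"y":0.8,"z":0,"rx":0,"ry":0,"rz":0}
    - {"hand":1,"x":0.1,"y":1,"z":0,"rx":0,"ry":0,"rz":0}
    - {"hand":1,"x":0.1,"y":1,"z":0,"rx":0,"ry":0,"rz":0}
    - {"hand":1,"x":0.1,"y":1,"z":0,"rx":0,"ry":0,"rz":0}
    - {"hand":1,"x":0,"y":1,"z":0,"rx":0,"ry":0,"rz":0}
    - {"hand":1,"x":0,"y":1,"z":0,"rx":0,"ry":0,"rz":0}
    - {"hand":1,"x":0,"y":1,"z":0,"rx":0,"ry":0,"rz":0}
    - {"hand":1,"x":0,"y":1,"z":0,"rx":0,"ry":0,"rz":0}
    - {"hand":1,"x":0,"y":1,"z":0,"rx":0,"ry":0,"rz":0}
    - {"hand":1,"x":0,"y":1,"z":0,"rx":0,"ry":0,"rz":0}
    - {"hand":1,"x":0,"y":1,"z":0,"rx":0,"ry":0,"rz":0}
    - {"hand":1,"x":0,"y":0.9,"z":0,"rx":0,"ry":0,"rz":-0.06}
    - {"hand":1,"x":0,"y":0.5,"z":0,"rx":0,"ry":0,"rz":0}
    - {"hand":1,"x":0,"y":0,"z":0,"rx":0,"ry":0,"rz":0}
    - {"hand":1,"x":0,"y":0,"z":0,"rx":0,"ry":0,"rz":0}

```text
time_s: 10.42
eef_pos: [0.4619, -0.3613, 0.0817]
tool_rot: [-0.0, 1.0, 0.016, -0.0]
contact_force: [-0.4, 0.1, -2.2]
width: 0.0497
grip_force: 35.0
```

```bash
python3 st.py
python3 - <<'E'
from h import *
from rig import ctrl
c=ctrl.capture('top');a=cv2.resize(c['frame'][165:240,300:390,::-1],None,fx=4.4,fy=4.4,interpolation=cv2.INTER_CUBIC)
c=ctrl.capture('side');b=cv2.resize(c['frame'][205:280,310:400,::-1],None,fx=4.4,fy=4.4,interpolation=cv2.INTER_CUBIC)
cv2.imwrite('pics/s3.png',np.hstack([a,b]))
E
```

```text
10.425 [ 0.4619 -0.3613  0.0817] yaw 1.82 tilt [-0.0004  0.0006] [-0.04  0.55  0.79  1.95 -0.51  0.86 -0.52] F [-0.4  0.1 -2.2] w 0.0497 34.98525604605675
```

View pics/s3.png

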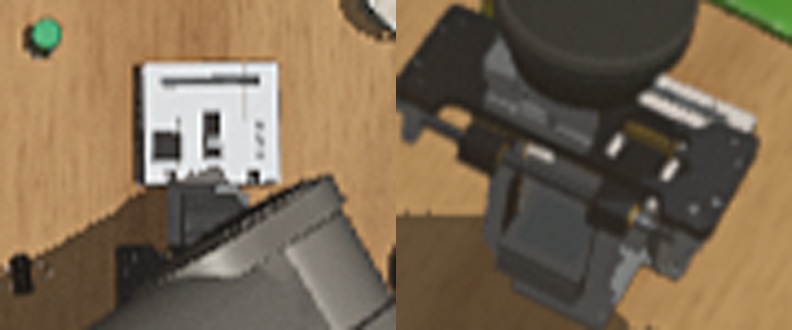

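The pack is held level in front of the bay; its nose is at top crop (205,190) and lines up with the mouth. Lower it almost to apron height.

Emit:
drive_tool:
  series:
    - {"hand":1,"x":-0.1,"y":0.06,"z":0.8,"rx":0,"ry":0,"rz":0}
    - {"hand":1,"x":0,"y":0,"z":0.8,"rx":0,"ry":0,"rz":0}
    - {"hand":1,"x":0,"y":0,"z":0.7,"rx":0,"ry":0,"rz":0}
    - {"hand":1,"x":0,"y":0,"z":0.3,"rx":0,"ry":0,"rz":0}
    - {"hand":1,"x":0,"y":0,"z":0.14,"rx":0,"ry":0,"rz":0}
    - {"hand":1,"x":0,"y":0,"z":0,"rx":0,"ry":0,"rz":0}

```text
time_s: 11.28
eef_pos: [0.4595, -0.3641, 0.0133]
tool_rot: [0.0, 1.0, 0.016, 0.0]
contact_force: [0.1, 0.4, -1.3]
width: 0.05
grip_force: 35.0
```

```bash
python3 st.py
```

```text
11.275 [ 0.4595 -0.3641  0.0133] yaw 1.79 tilt [ 0.0001 -0.0002] [ 0.04  0.64  0.69  1.98 -0.6   0.74 -0.44] F [ 0.1  0.4 -1.3] w 0.05 34.985235929489136
```

Emit:
drive_tool:
  series:
    - {"hand":1,"x":0.2,"y":-0.04,"z":0.03,"rx":0,"ry":0,"rz":0}
    - {"hand":1,"x":0.2,"y":0,"z":0,"rx":0,"ry":0,"rz":0}
    - {"hand":1,"x":0.2,"y":0,"z":0,"rx":0,"ry":0,"rz":0}
    - {"hand":1,"x":0.2,"y":0,"z":0,"rx":0,"ry":0,"rz":0}
    - {"hand":1,"x":0.2,"y":0,"z":0,"rx":0,"ry":0,"rz":0}
    - {"hand":1,"x":0,"y":0,"z":0,"rx":0,"ry":0,"rz":0}

```text
time_s: 12.02
eef_pos: [0.4849, -0.3621, 0.0125]
tool_rot: [0.0, 1.0, 0.016, 0.0]
contact_force: [0.3, -0.4, -1.9]
width: 0.0499
grip_force: 35.0
```

```bash
python3 st.py
```

```text
12.025 [ 0.4849 -0.3621  0.0125] yaw 1.82 tilt [ 0.     -0.0002] [ 0.03  0.66  0.69  1.94 -0.6   0.76 -0.47] F [ 0.3 -0.4 -1.9] w 0.0499 34.98526722192764
```

Emit:
drive_tool:
  series:
    - {"hand":1,"x":0.2,"y":0,"z":0,"rx":0,"ry":0,"rz":0}
    - {"hand":1,"x":0.2,"y":0,"z":0,"rx":0,"ry":0,"rz":0}
    - {"hand":1,"x":0.2,"y":0,"z":0,"rx":0,"ry":0,"rz":0}
    - {"hand":1,"x":0,"y":0,"z":0,"rx":0,"ry":0,"rz":0}

```text
time_s: 12.52
eef_pos: [0.4999, -0.3616, 0.0124]
tool_rot: [0.0, 1.0, 0.016, 0.0]
contact_force: [-0.4, -0.1, -0.7]
width: 0.0496
grip_force: 35.0
```

Emit:
drive_tool:
  series:
    - {"hand":1,"x":0.15,"y":0,"z":0,"rx":0,"ry":0,"rz":0}
    - {"hand":1,"x":0.15,"y":0,"z":0,"rx":0,"ry":0,"rz":0}
    - {"hand":1,"x":0,"y":0,"z":0,"rx":0,"ry":0,"rz":0}

```text
time_s: 12.9
eef_pos: [0.507, -0.3613, 0.0123]
tool_rot: [-0.0, 1.0, 0.016, -0.0]
contact_force: [-1.6, -0.2, -4.8]
width: 0.05
grip_force: 35.0
```

Emit:
drive_tool:
  series:
    - {"hand":1,"x":0,"y":0,"z":0.03,"rx":0,"ry":0,"rz":0}
    - {"hand":1,"x":0.12,"y":0,"z":0,"rx":0,"ry":0,"rz":0}
    - {"hand":1,"x":0.12,"y":0,"z":0,"rx":0,"ry":0,"rz":0}
    - {"hand":1,"x":0,"y":0,"z":0,"rx":0,"ry":0,"rz":0}

```text
time_s: 13.4
eef_pos: [0.5131, -0.3615, 0.0119]
tool_rot: [0.0, 1.0, 0.016, 0.0]
contact_force: [-3.1, 0.4, 1.6]
width: 0.0498
grip_force: 35.0
```

Emit:
drive_tool:
  series:
    - {"hand":1,"x":0.12,"y":0,"z":0,"rx":0,"ry":0,"rz":0}
    - {"hand":1,"x":0.12,"y":0,"z":0,"rx":0,"ry":0,"rz":0}
    - {"hand":1,"x":0,"y":0,"z":0,"rx":0,"ry":0,"rz":0}

```text
time_s: 13.78
eef_pos: [0.5197, -0.3611, 0.0119]
tool_rot: [0.0, 1.0, 0.016, 0.0]
contact_force: [0.3, -1.7, 2.3]
width: 0.0496
grip_force: 35.0
```

```bash
python3 st.py
```

```text
13.775 [ 0.5197 -0.3611  0.0119] yaw 1.82 tilt [ 0.0008 -0.0005] [ 0.01  0.7   0.69  1.87 -0.61  0.79 -0.51] F [ 0.3 -1.7  2.3] w 0.0496 34.99726429581642
```

Emit:
drive_tool:
  series:
    - {"hand":-1,"x":0,"y":0,"z":0,"rx":0,"ry":0,"rz":0}
    - {"hand":-1,"x":0,"y":0,"z":0,"rx":0,"ry":0,"rz":0}
    - {"hand":-1,"x":0,"y":0,"z":0,"rx":0,"ry":0,"rz":0}
    - {"hand":-1,"x":0,"y":0,"z":-0.5,"rx":0,"ry":0,"rz":0}
    - {"hand":-1,"x":0,"y":0,"z":-0.8,"rx":0,"ry":0,"rz":0}
    - {"hand":-1,"x":-0.4,"y":0,"z":-0.6,"rx":0,"ry":0,"rz":0}
    - {"hand":1,"x":-0.8,"y":0,"z":0,"rx":0,"ry":0,"rz":0}
    - {"hand":1,"x":-0.6,"y":0,"z":0,"rx":0,"ry":0,"rz":0}
    - {"hand":1,"x":0,"y":0,"z":0,"rx":0,"ry":0,"rz":0}
    - {"hand":1,"x":0,"y":0,"z":0,"rx":0,"ry":0,"rz":0}
    - {"hand":1,"x":0,"y":0,"z":0,"rx":0,"ry":0,"rz":0}
    - {"hand":1,"x":0,"y":0,"z":0,"rx":0,"ry":0,"rz":0}
    - {"hand":1,"x":0,"y":0,"z":0,"rx":0,"ry":0,"rz":0}
  grip_force: 20

```text
time_s: 15.4
eef_pos: [0.4741, -0.3624, 0.0591]
tool_rot: [0.0, 1.0, 0.016, -0.0]
contact_force: [-0.5, 0.1, -0.5]
width: 0.027
grip_force: 0.0
```

```bash
python3 st.py
python3 - <<'E'
from h import *
from rig import ctrl
c=ctrl.capture('top');a=cv2.resize(c['frame'][165:240,300:390,::-1],None,fx=4.4,fy=4.4,interpolation=cv2.INTER_CUBIC)
c=ctrl.capture('side');b=cv2.resize(c['frame'][205:280,310:400,::-1],None,fx=4.4,fy=4.4,interpolation=cv2.INTER_CUBIC)
cv2.imwrite('pics/s4.png',np.hstack([a,b]))
E
```

```text
15.4 [ 0.4741 -0.3624  0.0591] yaw 1.81 tilt [-0.0002 -0.0001] [-0.02  0.59  0.75  1.94 -0.54  0.83 -0.5 ] F [-0.5  0.1 -0.5] w 0.027 0.0
```

View pics/s4.png

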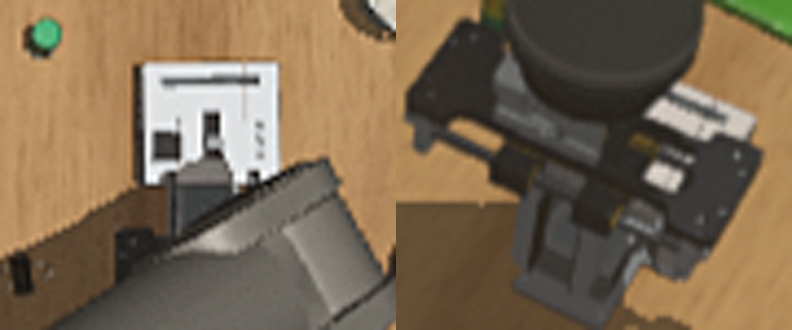

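The pack's body sits in the bay mouth, and the closing fingers are behind it (side crop about (560,240)). Lower them behind the rear end.

Emit:
drive_tool:
  series:
    - {"hand":1,"x":0,"y":0,"z":0.5,"rx":0,"ry":0,"rz":0}
    - {"hand":1,"x":0,"y":0,"z":0.7,"rx":0,"ry":0,"rz":0}
    - {"hand":1,"x":0,"y":0,"z":0.6,"rx":0,"ry":0,"rz":0}
    - {"hand":1,"x":0,"y":0,"z":0,"rx":0,"ry":0,"rz":0}
    - {"hand":1,"x":0,"y":0,"z":0,"rx":0,"ry":0,"rz":0}

```text
time_s: 16.12
eef_pos: [0.4739, -0.3627, 0.0143]
tool_rot: [0.0, 1.0, 0.016, -0.0]
contact_force: [-0.3, -0.2, 0.1]
width: 0.0005
grip_force: 0.0
```

Emit:
drive_tool:
  series:
    - {"hand":1,"x":0.2,"y":0,"z":0,"rx":0,"ry":0,"rz":0}
    - {"hand":1,"x":0.2,"y":0,"z":0,"rx":0,"ry":0,"rz":0}
    - {"hand":1,"x":0.2,"y":0,"z":0,"rx":0,"ry":0,"rz":0}
    - {"hand":1,"x":0,"y":0,"z":0,"rx":0,"ry":0,"rz":0}

```text
time_s: 16.62
eef_pos: [0.4895, -0.3618, 0.0143]
tool_rot: [0.0, 1.0, 0.016, 0.0]
contact_force: [0.9, -1.0, -0.2]
width: 0.0005
grip_force: 0.0
```

Emit:
drive_tool:
  series:
    - {"hand":1,"x":0.1,"y":0,"z":0,"rx":0,"ry":0,"rz":0}
    - {"hand":1,"x":0.1,"y":0,"z":0,"rx":0,"ry":0,"rz":0}
    - {"hand":1,"x":0,"y":0,"z":0,"rx":0,"ry":0,"rz":0}

```text
time_s: 17.0
eef_pos: [0.4941, -0.3618, 0.0142]
tool_rot: [0.0, 1.0, 0.016, -0.0]
contact_force: [1.1, -0.2, -0.3]
width: 0.0004
grip_force: 0.0
```

Emit:
drive_tool:
  series:
    - {"hand":1,"x":0.1,"y":0,"z":0,"rx":0,"ry":0,"rz":0}
    - {"hand":1,"x":0.1,"y":0,"z":0,"rx":0,"ry":0,"rz":0}
    - {"hand":1,"x":0,"y":0,"z":0,"rx":0,"ry":0,"rz":0}

```text
time_s: 17.38
eef_pos: [0.4991, -0.3617, 0.0142]
tool_rot: [0.0, 1.0, 0.016, -0.0]
contact_force: [-1.3, 0.1, -0.6]
width: 0.0004
grip_force: 0.6
```

Emit:
drive_tool:
  series:
    - {"hand":1,"x":0.1,"y":0,"z":0,"rx":0,"ry":0,"rz":0}
    - {"hand":1,"x":0.1,"y":0,"z":0,"rx":0,"ry":0,"rz":0}
    - {"hand":1,"x":0,"y":0,"z":0,"rx":0,"ry":0,"rz":0}

```text
time_s: 17.75
eef_pos: [0.5044, -0.3614, 0.0142]
tool_rot: [0.0, 1.0, 0.016, 0.0]
contact_force: [0.4, -0.0, 0.1]
width: 0.001
grip_force: 0.2
```

Emit:
drive_tool:
  series:
    - {"hand":1,"x":0.1,"y":0,"z":0,"rx":0,"ry":0,"rz":0}
    - {"hand":1,"x":0.1,"y":0,"z":0,"rx":0,"ry":0,"rz":0}
    - {"hand":1,"x":0,"y":0,"z":0,"rx":0,"ry":0,"rz":0}

```text
time_s: 18.12
eef_pos: [0.5094, -0.3613, 0.0143]
tool_rot: [0.0, 1.0, 0.016, 0.0]
contact_force: [-0.7, -0.5, 0.0]
width: 0.0001
grip_force: 0.2
```

Emit:
drive_tool:
  series:
    - {"hand":1,"x":0.08,"y":0,"z":0,"rx":0,"ry":0,"rz":0}
    - {"hand":1,"x":0.08,"y":0,"z":0,"rx":0,"ry":0,"rz":0}
    - {"hand":1,"x":0,"y":0,"z":0,"rx":0,"ry":0,"rz":0}

```text
time_s: 18.5
eef_pos: [0.5135, -0.3612, 0.0143]
tool_rot: [0.0, 1.0, 0.016, 0.0]
contact_force: [-0.5, 0.4, 0.5]
width: 0.0002
grip_force: 0.0
```

Emit:
drive_tool:
  series:
    - {"hand":1,"x":0.08,"y":0,"z":0,"rx":0,"ry":0,"rz":0}
    - {"hand":1,"x":0.08,"y":0,"z":0,"rx":0,"ry":0,"rz":0}
    - {"hand":1,"x":0,"y":0,"z":0,"rx":0,"ry":0,"rz":0}

```text
time_s: 18.88
eef_pos: [0.5151, -0.3612, 0.014]
tool_rot: [-0.0, 1.0, 0.015, -0.001]
contact_force: [-9.6, 0.1, 4.8]
width: 0.0004
grip_force: 5.0
```

Emit:
drive_tool:
  series:
    - {"hand":1,"x":0.04,"y":0,"z":0,"rx":0,"ry":0,"rz":0}
    - {"hand":1,"x":0,"y":0,"z":0,"rx":0,"ry":0,"rz":0}

```text
time_s: 19.12
eef_pos: [0.5152, -0.3613, 0.0139]
tool_rot: [-0.001, 1.0, 0.015, -0.002]
contact_force: [-14.7, 0.7, 5.7]
width: 0.0004
grip_force: 7.2
```

Emit:
drive_tool:
  series:
    - {"hand":1,"x":0.04,"y":0,"z":0,"rx":0,"ry":0,"rz":0}
    - {"hand":1,"x":0,"y":0,"z":0,"rx":0,"ry":0,"rz":0}

```text
time_s: 19.38
eef_pos: [0.5152, -0.3613, 0.0137]
tool_rot: [-0.001, 1.0, 0.015, -0.003]
contact_force: [-18.9, 0.9, 7.6]
width: 0.0002
grip_force: 9.4
```

That is a hard stop at about 19 N, where the estimate X≈22 mm fits the home position. I'll back off gently, lift clear and look.

Emit:
drive_tool:
  series:
    - {"hand":1,"x":-0.3,"y":0,"z":0,"rx":0,"ry":0,"rz":0}
    - {"hand":1,"x":-0.8,"y":0,"z":0,"rx":0,"ry":0,"rz":0}
    - {"hand":1,"x":0,"y":0,"z":-1,"rx":0,"ry":0,"rz":0}
    - {"hand":1,"x":0,"y":0,"z":-1,"rx":0,"ry":0,"rz":0}
    - {"hand":1,"x":0,"y":0,"z":-1,"rx":0,"ry":0,"rz":0}
    - {"hand":1,"x":0,"y":-1,"z":-1,"rx":0,"ry":0,"rz":0}
    - {"hand":1,"x":0,"y":-1,"z":-0.5,"rx":0,"ry":0,"rz":0}
    - {"hand":1,"x":0,"y":-1,"z":0,"rx":0,"ry":0,"rz":0}
    - {"hand":1,"x":0,"y":-1,"z":0,"rx":0,"ry":0,"rz":0}
    - {"hand":1,"x":0,"y":-1,"z":0,"rx":0,"ry":0,"rz":0}
    - {"hand":1,"x":0,"y":-1,"z":0,"rx":0,"ry":0,"rz":0}
    - {"hand":1,"x":0,"y":-1,"z":0,"rx":0,"ry":0,"rz":0}
    - {"hand":1,"x":0,"y":-1,"z":0,"rx":0,"ry":0,"rz":0}
    - {"hand":1,"x":0,"y":0,"z":0,"rx":0,"ry":0,"rz":0}

```text
time_s: 21.12
eef_pos: [0.4857, -0.1601, 0.1268]
tool_rot: [-0.0, 1.0, 0.017, 0.0]
contact_force: [0.2, 0.9, -0.1]
width: 0.0003
grip_force: 0.0
```

Run:
```python
from h import *
from rig import ctrl
import pickle
d=pickle.load(open('cams.pkl','rb'))
k=dict(fx=6,fy=6,interpolation=cv2.INTER_CUBIC)
c=ctrl.capture('top');t=c['frame'][185:230,325:370,::-1];t0=d['top']['frame'][185:230,325:370,::-1]
c=ctrl.capture('side');s=c['frame'][210:280,330:395,::-1];s0=d['side']['frame'][210:280,330:395,::-1]
r=lambda a:cv2.resize(a,(390,290),interpolation=cv2.INTER_CUBIC)
cv2.imwrite('pics/s5.png',np.vstack([np.hstack([r(t),r(t0)]),np.hstack([r(s),r(s0)])]))
```

```text
(no output)
```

View pics/s5.png

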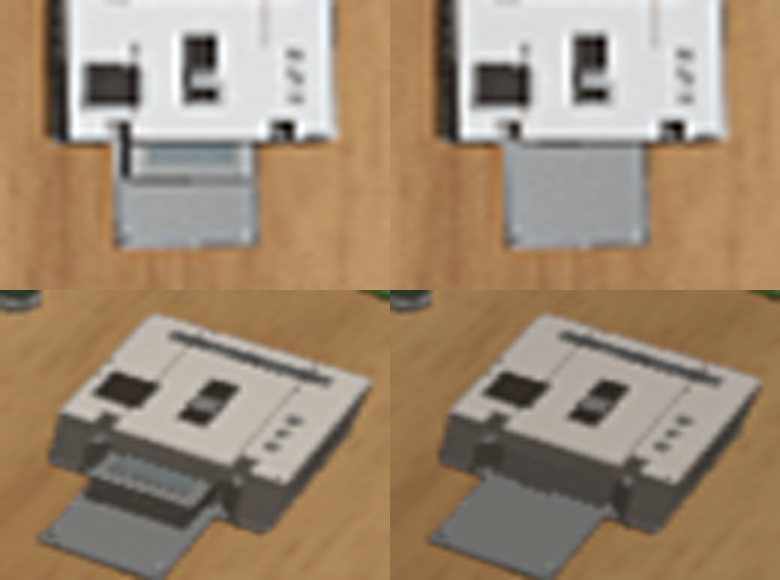

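The rear end protrudes about 23 mm (top crop rows 140–182), so X≈22 mm and the pack is centred. The button looks the same as at the start, and I check that numerically: a raised button would shift it about 1 px in the side view.

Run:
```python
from h import *
from rig import ctrl
import pickle
d=pickle.load(open('cams.pkl','rb'))
g=lambda f:cv2.cvtColor(f,cv2.COLOR_RGB2GRAY).astype(float)
for n in('side','top'):
    c=ctrl.capture(n)
    b=np.array([.5427,-.3615,0])
    print(n,'lift shift px',(proj(c,b+[.04,0,.072])-proj(c,b+[.04,0,.067])).round(2))
    x0,y0,x1,y1=(357,225,372,243) if n=='side' else (351-6,188,359-4,204)
    A,B=g(d[n]['frame'])[y0:y1,x0:x1],g(c['frame'])[y0:y1,x0:x1]
    print((B-A).round().astype(int))
```

```text
side lift shift px [[ 0.27 -1.15]]
[[16 14 14 14 14 17 15 15 14 13  9  8  8  8  9]
 [15 15 14 14 16 15 17 15 15 16 13 11  9  7  5]
 [15 14 14 15 15 15 14 15 16 16 16 16 13 11 10]
 [14 13 14 15 15 15 15 15 17 15 15 16 17 16 14]
 [13 15 15 15 15 15 14 15 15 16 16 15 16 15 15]
 [12 15 16 15 18 14 16 14 14 16 15 15 15 16 15]
 [15 16 15 15 15 16 14 15 11 15 13 13 16 16 15]
 [15 16 16 16 15 17 14 11  3  5  8 12 13 15 15]
 [17 16 15 15 17 16 13  6  2  4  4  5  8 15 15]
 [14 14 16 15 17 14  7  6  4  5  4  4 10 14 15]
 [14 15 14 15 15 14  8  6  5  4  5  6 14 16 14]
 [15 16 15 15 12  9  9  8  6  6  7 11 16 15 15]
 [16 15 15 16 10  9 11 10 10  8  9 15 15 15 17]
 [15 14 16 14  5  5  9  9  8  6 12 15 16 13 15]
 [15 15 13  7  2  5  4  6  8 10 16 16 16 16 16]
 [15 16 13  4  4  3  5  4  7 13 16 15 15 15 14]
 [15 15 13 11  8  5  4  6  8 16 15 14 15 15 15]
 [16 17 16 15 14 10  9  8 16 14 15 15 15 14 16]]
top lift shift px [[ 0.19 -0.09]]
[[ 3  5  3  6  6  6  4  6  3  5]
 [ 3  4  4  3  7  2  5  6  5  4]
 [ 6  3  3  3  2  6  4  5  5  4]
 [ 6  4 -1  3  0  5  3  5  5  6]
 [ 5  2  0  3 -3  5  3  3  6  3]
 [ 4  6 -3  3 -4  6  4  6  7  6]
 [ 7 -1 -2 -1  4  4  5  2  4  6]
 [ 6  2  0  4  2  7  4  3  6  3]
 [ 6 -1  2  4  5  6  5  8  3  4]
 [ 4  3  6  1  5  2  6  4  5  6]
 [ 4  3  5  6  2  3  4  5  3  6]
 [ 7  1 -1 -1 -1  3  3  4  3  4]
 [ 3  2  4  4 -1  5  4  5  4  6]
 [ 4  4  4  5  6  6  4  0  4  4]
 [ 6  5  5  5  6  4  4  6  5  4]
 [ 4  4  3  4  5  2  4  4  6  6]]
```

The difference is only a uniform change in brightness, so the button has not moved. At X≈22 mm a catch still riding on the pack would be lifted, so it has dropped into the groove. Handing in.

```bash
python3 -c "
from rig import ctrl
print(ctrl.close_job())"
```

```text
the job is handed in; nothing more can be done
None
```

The pack is in the printer bay against the end stop, about 22 mm inside the mouth, and the pictures show the catch dropped behind it; the final push peaked at about 19 N in the readings, the arm is clear, and the job is handed in at about 21 s (no verdict was returned).

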